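# Wedge the rocking experiment stand

### The arm

A 7-joint arm with a two-finger parallel gripper is mounted at the origin on the work surface. World frame = base frame: x ahead of the robot, y to its left, z up, the work surface at z = 0. Lengths are in m, angles in rad, forces in N, time in s.
With the tool pointing down it reaches from about 0.425 to 1.025 m from the base axis. Payload 3.6 kg.
Tool frame: the origin (TCP) lies at the very end of the fingers, on their centre line; the grasp point (between the pads) lies 19 mm behind it (grip_point_offset is the distance from the TCP to the grasp point, in m); z points along the fingers, y is the line along which they close (so a half turn about z gives the same grasp; the last joint's range is limited). The gripper opens to 85 mm and grips with 20 to 120 N. Pads are 22 mm wide; open, the fingers measure 114 mm over their backs; the gripper's body (76 mm by 85 mm) begins 54 mm behind the grasp point. The pads swing forward as they close: fully open they stand 13 mm farther back than shut.
Start: joints at [-0.093, 0.591, 0.048, 1.609, -0.033, 0.943, -0.034], TCP at [0.725, 0, 0.231] pointing down, gripper open.
Joint ranges: [-2.69, 2.69], [-0.47, 2.24], [-1.27, 1.36], [0.19, 2.51], [-1.53, 4.68], [0.08, 2.07], [-3.09, 3.09]. Speed limits (rad/s): [2.57, 2.57, 3.14, 3.14, 3.14, 3.14, 3.14].

### API

Orientations are given as a unit quaternion [w, x, y, z].
In Python, from bench import * gives the robot as it stands. Calls block until the motion is done:
- move_pose(position, orientation): joint-space move of the TCP to a pose.
- move_straight(position, ori=None, rate=0.15, until_force=None): straight line of the TCP; ori=None keeps the orientation; rate is the mean speed in m/s. With until_force (N) it stops when the force on the tool has changed by that much, and returns True; else False.
- goto_joints(angles): joint-space move.
- ungrasp() and clamp(): open the fingers fully, or close them until they stop; the grip force is fixed at half the most.
- dwell(seconds).
- inverse_kinematics(position, orientation): joint angles nearest the present ones, or None.
- observe(): the state.
- grab_frame(name): name is "scene" or "side" or "wrist"; returns a dict with "color" (420x560x3 uint8, red, green, blue), "fx", "fy", "cx", "cy" (pixels), "dist_coeffs" ([k1, k2, p1, p2, k3] as OpenCV has them; the pictures are not rectified), "world_from_camera" (4x4, takes a point from camera to world coordinates); the wrist camera has in their place "mount" (4x4, takes a point from camera to tool coordinates, whose origin is the TCP and whose axes are the flange's). Camera axes: x right, y down, z forward; pixel columns grow to the right and rows downward; lengths in m; the calibration is good to about 2 mm. A picture is of the moment at which its call begins: read the wrist's pose just before it. There is no depth.
A pose or a line that the arm cannot do raises Unreachable and nothing moves.
- finish_job(): hands the job in, once; it reports no verdict.
The state is a dict: "clock": time; "q": joint angles; "joint_vel": joint speeds; "effort": joint torques, N m; "ee_pos": TCP position; "tool_rot": TCP orientation; "ft_force": force on the tool from outside, world axes, zero at the start; "torque": the same for the moment, N m; "grip_width": finger opening in m.
Only numpy, scipy, OpenCV 4.12 (cv2) and the standard library are available. Lean on these libraries where they do the work, as an engineer would, in place of code of your own. Each camera call takes 0.05 s, during which the arm holds its last target. There are 200 camera calls.

### The job

The plywood stand under the greenhouse jar rocks because the foot below its red pad is too short. With the fingertips, push the orange wedge along the table under that foot, thin end first, just until it is snug and the stand stays level, then press down on the red pad firmly, as with a finger, to feel that it no longer rocks, and finish while still holding the pad pressed. Nothing is to be picked up: do not lift the wedge, tip the stand or shove it out of place, do not lean on the pad with great force, and leave the other things where they are.

Things in the scene. Friction and masses are not known exactly. Their poses are not given: they have to be found in the camera images.
- stand: Loose plywood box on 4 rubber feet, 1.2-1.8 kg, 200 (x) by 260 (y) mm, underside 22, top 67 mm up. Origin: table height under its middle. Feet at x, y = +-75, +-105 mm; the one at (-75,105) is short. It rests level; 2-4 N on the red pad rocks it about the neighbouring feet until the short foot lands (0.05-0.10 rad). A clear jar, radius 44, top 284 mm up, is fixed on it at (45,-60) mm.
- foot_mount (a point): Where the short foot meets the stand's underside, at (-75,105,22) mm in the stand. Below it hangs the foot, a black rod of radius 11 mm with a half-ball end, whose lowest point is 6 to 12 mm above the table (differs each time, not told). It is 25 mm in from the stand's -x and +y sides.
- press_pad: Red round pad, radius 21 mm, 5 mm thick, fixed on the top face right above the short foot; origin at the centre of its underside, 67 mm above the table. Press here; some 10 N is a good test.
- pad_top (a point): Centre of the top of the red pad, 72 mm above the table when the stand is level; sinks 6 to 12 mm when pressed with no wedge in place.
- wedge: Loose orange wedge, 60 g, 120 mm long (x), 50 wide; flat below, 26 mm thick at its upright back, 2 at the tip (+x end), slope 1 in 5. Origin: centre of underside. Starts off the stand's +y side, tip 10-60 mm from it, pointing at the foot within 0.3 rad. Slides at under 1 N; the push rises by several N once the foot is snug on the slope; 5 mm more then lifts the foot 1 mm or drags the stand.
- wedge_tip (a point): Middle of the wedge's thin edge, at its underside.
- wedge_back (a point): Middle of the wedge's back face, at its underside.
- solar_light: Bystander: white round solar light head, radius 38 mm, 26 mm high, 90 g, lying beside the wedge. Origin centre of underside.
- marker: Bystander: white marker pen with black cap lying on the table on the robot's side of the stand, 130 mm long (along its x), 16 mm thick, 30 g. Origin at the middle of the underside.
- oil_bottle: Bystander: amber bottle, radius 37 mm, 200 mm high. Origin centre of underside.
- spare_jar: Bystander: clear jar with red lid, radius 40 mm, 130 mm high. Origin centre of underside.
Not all that is in view belongs to the job. Of the things shaped like the wedge, the orange one is meant.

How it is judged:
On the way:
1. the wedge's thin end is pushed under the short foot (x of foot_mount in the frame of wedge between -0.055 and 0.054 m and y of foot_mount in the frame of wedge between -0.024 and 0.024 m), for 0.2 s.
At the end, for the whole second after the job is handed in: Short foot over the wedge slope (6 mm or more from the tip, within 24 mm of its middle line), wedge flat on the table and carrying over 1 N; fingertips press the red pad with over 5 N, stand leaning under 0.015 rad, within 12 mm of its start, all at rest (all of step 1 and contact force between the fingers and press_pad above 5 N and contact force between wedge and stand above 1 N and angle between stand's own z axis and vertical below 0.015 rad and height (world z) of wedge below 0.008 m and angle between wedge's own z axis and vertical below 0.08 rad and distance of stand from where it was at the start of the episode below 0.012 m and linear speed of each of stand, wedge below 0.02 m/s); the arm keeps its last pose, push and grip.
It fails at once if the wedge is lifted off the table (height (world z) of wedge above 0.012 m).
It fails at once if the stand is tipped over 0.2 rad or lifted (angle between stand's own z axis and vertical above 0.2 rad or height (world z) of stand above 0.02 m).
It fails at once if the stand is shoved more than 15 mm (distance of stand from where it was at the start of the episode above 0.015 m).
It fails at once if the pad is pressed with more than 45 N (contact force between the fingers and press_pad above 45 N).
It fails at once if another thing is pushed more than 30 mm (distance of any of solar_light, marker, oil_bottle, spare_jar from where it was at the start of the episode above 0.03 m).
It also fails if it takes over 45 s, if anything falls off the work surface, if the arm or the gripper's body presses on something with over 40 N, if the wrist force passes 120 N, or if a joint passes its speed limit or range.

## Working session

There is one attempt and no reset: what is moved stays moved. The work goes in short steps, each a Python script; the robot and the scene stay as the last script left them, time stands still between calls to the robot, and variables do not carry over. Pictures are saved under pics/ and viewed, on a budget of 10 in all, crops included, one or two more only if the job needs it, and the job is handed in when it is done.

```bash
mkdir -p pics; ls; cat > h.py <<'E'
from bench import *
import numpy as np, cv2
from scipy.spatial.transform import Rotation as R
def ray(f,px,z,T=None):
    T=f["world_from_camera"] if T is None else T
    T=np.array(T);K=np.array([[f["fx"],0,f["cx"]],[0,f["fy"],f["cy"]],[0,0,1]])
    p=cv2.undistortPoints(np.array(px,float).reshape(-1,1,2),K,np.array(f["dist_coeffs"]))[:,0]
    d=np.c_[p,np.ones(len(p))]@T[:3,:3].T;o=T[:3,3]
    return (o+d*((z-o[2])/d[:,2])[:,None])
def save(f,n,s=1):
    cv2.imwrite(n,cv2.resize(f["color"][:,:,::-1],None,fx=s,fy=s))
E
python3 - <<'E'
from h import *
s=observe();print(s)
a=grab_frame("scene");b=grab_frame("side")
import pickle;pickle.dump((a,b),open("f.pkl","wb"))
for f in(a,b):print(np.round(f["world_from_camera"],3).tolist(),f["fx"])
save(a,"pics/a.png",1.4);save(b,"pics/b.png",1.4)
E
```

```text
pics
{'clock': 0.0, 'q': array([-0.0934957 ,  0.59212512,  0.04825258,  1.60985777, -0.03329956,
        0.94269577, -0.033709  ]), 'joint_vel': array([ 0.00076769, -0.00112736, -0.00162696,  0.00060675, -0.00121717,
       -0.00021996,  0.0003816 ]), 'effort': array([ 3.78132427e-04, -5.48684978e+01,  1.54672019e+00, -1.98121297e+01,
        9.43630905e-03,  8.90732801e-03, -1.16924070e-05]), 'ee_pos': array([7.24153903e-01, 3.22935404e-05, 2.30122122e-01]), 'tool_rot': array([-0.00076965,  0.70706892,  0.70714372, -0.00084256]), 'ft_force': array([ 0.64371348, -0.1228177 ,  1.21411666]), 'torque': array([-0.09161859, -0.00151415,  0.04301304]), 'grip_width': 0.08556169264657461}
[[0.982, -0.131, 0.133, 0.271], [-0.185, -0.609, 0.771, -1.127], [-0.02, -0.783, -0.622, 0.943], [0.0, 0.0, 0.0, 1.0]] 474.39718777541225
[[-0.922, -0.245, 0.298, 0.098], [-0.386, 0.623, -0.68, 0.719], [-0.019, -0.743, -0.67, 0.855], [0.0, 0.0, 0.0, 1.0]] 474.44032497455447
```

View pics/a.png

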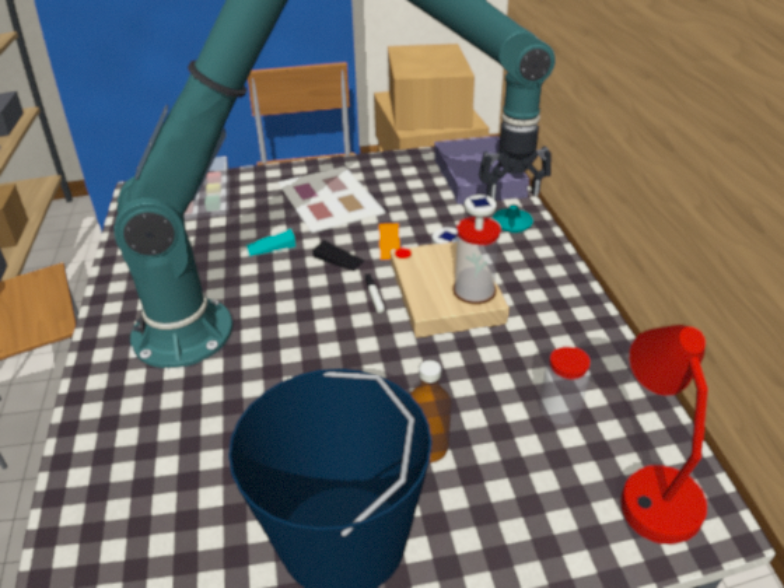

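View pics/b.png

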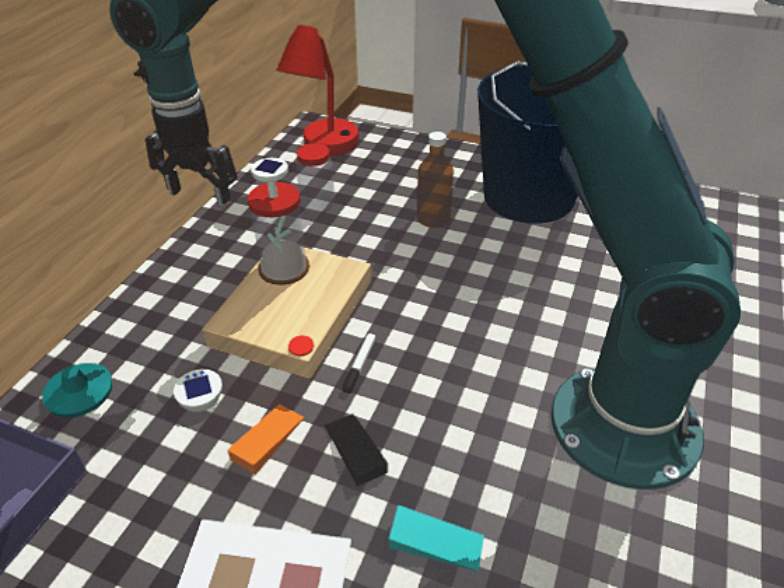

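Scene view: orange wedge at about (389,240), red pad at (403,253), stand to the right of and below both. Side view: wedge (267,438), pad (301,345), solar light (198,388), black wedge (356,448) beside it, marker (360,362).

```bash
cat >> h.py <<'E'
def masks(f):
    h=cv2.cvtColor(f["color"],cv2.COLOR_RGB2HSV);H,S,V=cv2.split(h)
    o=((H>=7)&(H<=18)&(S>200)&(V>120)).astype(np.uint8)
    r=(((H<=5)|(H>=174))&(S>190)&(V>110)).astype(np.uint8)
    return o,r
def blobs(m,amin=60):
    n,l,st,c=cv2.connectedComponentsWithStats(m)
    return [(st[i,4],c[i],l==i) for i in range(1,n) if st[i,4]>amin]
E
python3 - <<'E'
from h import *
import pickle
for f in pickle.load(open("f.pkl","rb")):
    o,r=masks(f)
    for a,c,m in blobs(o):
        cs,_=cv2.findContours(m.astype(np.uint8),0,1)
        k=cs[0]; hull=cv2.convexHull(k); ap=cv2.approxPolyDP(hull,3,True)[:,0]
        print("or",a,c.round(1),ray(f,[c],.012).round(3),ap.tolist(),ray(f,ap,.0).round(3)[:,:2].tolist(),ray(f,ap,.026).round(3)[:,:2].tolist())
    for a,c,m in blobs(r): print("red",a,c.round(1),ray(f,[c],.072).round(3))
b=pickle.load(open("f.pkl","rb"))[1]
# stand top corners by eye (side pic /1.4), light
print(ray(b,np.array([[206,331],[310,361],[371,262]])/1.4,.067).round(3))
print("light",ray(b,np.array([[198,388]])/1.4,.02).round(3))
print("black",ray(b,np.array([[356,448]])/1.4,.015).round(3))
f=grab_frame("wrist");print(np.round(f["mount"],3).tolist())
E
```

```text
or 126 [302.5 281.7] [[ 0.471 -0.291  0.012]] [[306, 276], [309, 285], [298, 286], [295, 281]] [[0.488, -0.261], [0.488, -0.295], [0.459, -0.292], [0.454, -0.273]] [[0.482, -0.285], [0.482, -0.318], [0.453, -0.315], [0.449, -0.297]]
or 83 [311.1 303.5] [[ 0.476 -0.368  0.012]] [[313, 298], [315, 308], [309, 309], [307, 299]] [[0.488, -0.341], [0.485, -0.375], [0.469, -0.375], [0.472, -0.341]] [[0.482, -0.363], [0.479, -0.395], [0.464, -0.395], [0.466, -0.363]]
red 380 [341.6 165.1] [[0.702 0.14  0.072]]
red 4954 [477.5 311.9] [[ 0.841 -0.529  0.072]]
red 476 [406.5 258.5] [[ 0.743 -0.322  0.072]]
red 637 [215.9  36.9] [[ 1.04  -0.945  0.072]]
red 650 [231.6  98.1] [[ 0.763 -0.52   0.072]]
red 367 [197.1 139.4] [[ 0.752 -0.267  0.072]]
red 184 [214.6 246.3] [[0.506 0.094 0.072]]
[[ 0.669  0.12   0.067]
 [ 0.478  0.116  0.067]
 [ 0.484 -0.144  0.067]]
light [[0.643 0.199 0.02 ]]
black [[0.361 0.205 0.015]]
[[-0.0, -0.963, -0.268, 0.068], [1.0, -0.0, 0.0, -0.0], [-0.0, -0.268, 0.963, -0.142], [0.0, 0.0, 0.0, 1.0]]
```

```bash
cat >> h.py <<'E'
def wrist():
    s=observe();q=s["tool_rot"];T=np.eye(4);T[:3,:3]=R.from_quat(q[[1,2,3,0]]).as_matrix();T[:3,3]=s["ee_pos"]
    f=grab_frame("wrist");f["world_from_camera"]=T@np.array(f["mount"]);return f
E
python3 - <<'E'
from h import *
move_pose([.49,.17,.25],[0,.7071068,.7071068,0]);clamp();dwell(.3)
f=wrist();import pickle;pickle.dump(f,open("w1.pkl","wb"));save(f,"pics/w1.png",1.4)
print(observe()["ee_pos"],observe()["clock"],observe()["q"].round(2))
o,r=masks(f)
h=cv2.cvtColor(f["color"],cv2.COLOR_RGB2HSV)
o=((h[...,0]>=9)&(h[...,0]<=20)&(h[...,1]>215)&(h[...,2]>100)).astype(np.uint8)
for a,c,m in blobs(o,200):
    k=max(cv2.findContours(m.astype(np.uint8),0,1)[0],key=len);ap=cv2.approxPolyDP(cv2.convexHull(k),4,True)[:,0]
    print("or",a,c.round(),ap.tolist(),ray(f,ap,0).round(3)[:,:2].tolist(),ray(f,ap,.026).round(3)[:,:2].tolist())
for a,c,m in blobs(r,200):print("red",a,c.round(),ray(f,[c],.072).round(3))
E
```

```text
[0.4899896  0.17002479 0.25001765] 2.3833 [-0.44  0.31  0.02  2.05 -0.01  0.78 -0.41]
or 1959 [294.  89.] [[275, 64], [319, 72], [309, 129], [268, 110]] [[0.488, 0.294], [0.536, 0.286], [0.527, 0.226], [0.48, 0.247]] [[0.488, 0.291], [0.533, 0.283], [0.524, 0.227], [0.481, 0.246]]
red 413 [301. 255.] [[0.514 0.102 0.072]]
```

View pics/w1.png

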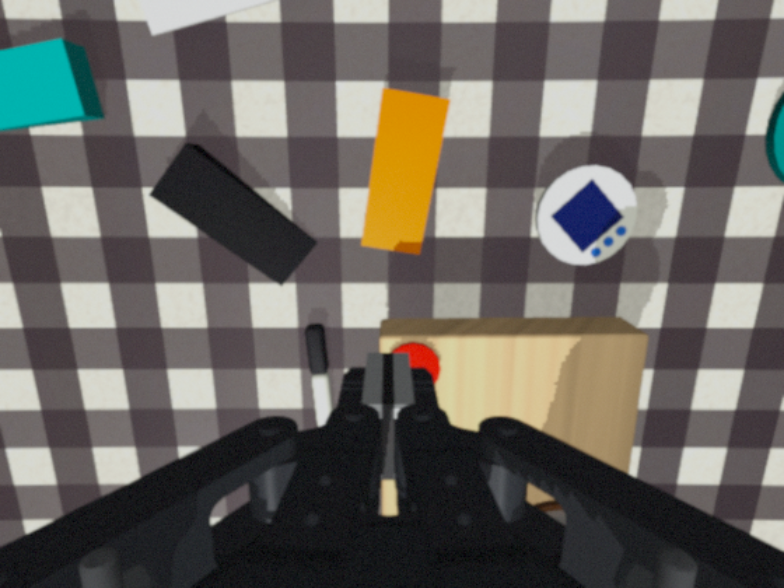

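The wrist view shows wedge corners at back (384,88),(449,99) and tip (361,247),(420,254). The pad circle is centred near (414,368) and the stand top edge runs (381,334)-(645,337). The marker (318,370) and light (587,215) are clear of the path.

```bash
cat > est.py <<'E'
from h import *
def wedge(f,back,tip):
    b=ray(f,back,.026)[:,:2].mean(0);t=ray(f,tip,.002)[:,:2].mean(0)
    d=(t-b)/np.linalg.norm(t-b);return b,t,d,np.linalg.norm(t-b)
E
python3 - <<'E'
from est import *
import pickle
f=pickle.load(open("w1.pkl","rb"));P=lambda *a:np.array(a)/1.4
b,t,d,L=wedge(f,P([384,88],[449,99]),P([361,247],[420,254]))
print("back",b,"tip",t,"dir",d,L,"ang",np.arctan2(d[0],-d[1]))
pad=ray(f,P([414,368]),.072)[0,:2];e=ray(f,P([381,334],[645,337]),.067)
h=cv2.cvtColor(f["color"],cv2.COLOR_RGB2HSV);m=((h[...,0]<=5)|(h[...,0]>=174))&(h[...,1]>190)&(h[...,2]>110)
ys,xs=np.nonzero(m);k=(xs>265)&(xs<330)&(ys>235);ys,xs=ys[k],xs[k]
# right boundary points: circle fit in world at z=.072
bd=np.array([[xs[ys==y].max()+.5,y] for y in np.unique(ys)[:22]]);bt=np.array([[x,ys[xs==x].min()-.5] for x in np.unique(xs)[6:]])
w=ray(f,np.r_[bd,bt],.072)[:,:2]
A=np.c_[2*w,np.ones(len(w))];s=np.linalg.lstsq(A,(w**2).sum(1),rcond=None)[0];print("circ",s[:2],np.sqrt(s[2]+s[:2]@s[:2]))
print("pad",pad,"edge",e)
for p in(pad,s[:2]):
    v=p-t;print("lat",d[0]*v[1]-d[1]*v[0],"along",v@d, "bearing", np.arctan2(v[0],-v[1]))
E
```

```text
back [0.51083455 0.28804578] tip [0.49237809 0.16925999] dir [-0.15353368 -0.98814341] 0.12021108590090536 ang -0.1541433705854592
circ [0.50813733 0.0943016 ] 0.019456168762650633
pad [0.5094155  0.09343712] edge [[0.48494544 0.11840341 0.067     ]
 [0.67900093 0.11619824 0.067     ]]
lat 0.028476760870952425 along 0.07230805847878627 bearing 0.22102889797957673
lat 0.027081020609408625 along 0.07165006909281066 bearing 0.20722179942372765
```

```bash
cat >> est.py <<'E'
Q=[0,.7071068,.7071068,0];FOOT=np.array([.509,.0937])
def look(n=None):
    f=wrist();h=cv2.cvtColor(f["color"],cv2.COLOR_RGB2HSV)
    o=((h[...,0]>=8)&(h[...,0]<=20)&(h[...,1]>215)&(h[...,2]>60)).astype(np.uint8)
    m=max(blobs(o,200),key=lambda t:t[0])[2].astype(np.uint8)
    k=max(cv2.findContours(m,0,1)[0],key=len);ap=cv2.approxPolyDP(cv2.convexHull(k),5,True)[:,0]
    print("corners",ap.tolist())
    if n:save(f,n,1.4)
    a=ap[np.argsort(ap[:,1])]
    b,t,d,L=wedge(f,a[:2],a[-2:]);v=FOOT-t
    print("back",b.round(4),"tip",t.round(4),"L",L.round(4),"ang",np.arctan2(d[0],-d[1]).round(3),"lat",(d[0]*v[1]-d[1]*v[0]).round(4),"along",(v@d).round(4))
    return b,t,d
E
python3 - <<'E'
from est import *
look()
move_pose([.444,.203,.06],Q);move_straight([.444,.203,.004],rate=.08)
f0=observe()["ft_force"]
for x in np.arange(.450,.4671,.004):
    move_straight([x,.203,.004],rate=.03);print(round(x,3),(observe()["ft_force"]-f0).round(2))
move_straight([.455,.203,.06]);move_pose([.49,.17,.25],Q);look("pics/w2.png");print(observe()["clock"])
E
```

```text
corners [[275, 64], [319, 72], [308, 133], [268, 105]]
back [0.5104 0.2869] tip [0.5027 0.2372] L 0.0504 ang -0.153 lat 0.0281 along 0.1408
0.45 [-1.87 -0.37  0.15]
0.454 [-0.76 -0.25 -0.37]
0.458 [-0.62  0.47 -1.42]
0.462 [-1.52 -0.4  -0.97]
0.466 [-0.33  0.31 -0.12]
corners [[277, 63], [321, 69], [311, 133], [270, 113]]
back [0.5103 0.2881] tip [0.5034 0.2325] L 0.056 ang -0.123 lat 0.0226 along 0.137
6.9583
```

View pics/w2.png

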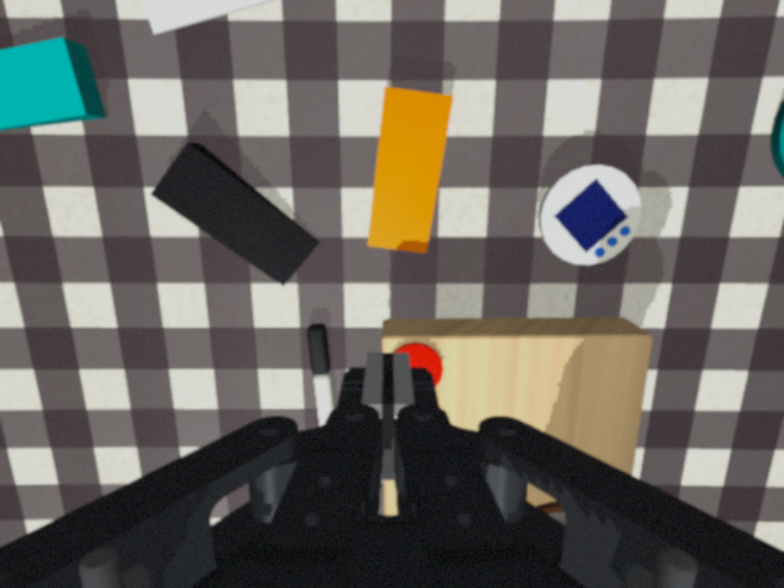

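The wedge turned slightly: back (386,87),(452,96), tip (368,245),(427,253). I'll push the same flank further and widen the mask's hue range.

```bash
sed -i 's/h\[...,0\]<=20)&(h\[...,1\]>215)/h[...,0]<=26)\&(h[...,1]>190)/' est.py
python3 - <<'E'
from est import *
look()
move_pose([.455,.203,.06],Q);move_straight([.455,.203,.004],rate=.08)
move_straight([.475,.203,.004],rate=.04)
move_straight([.46,.203,.06]);move_pose([.49,.17,.25],Q);look("pics/w3.png");print(observe()["clock"])
E
```

```text
corners [[277, 63], [322, 69], [304, 180], [264, 173]]
back [0.5099 0.2879] tip [0.4955 0.172 ] L 0.1168 ang -0.123 lat 0.023 along 0.0761
corners [[322, 63], [314, 175], [276, 175], [276, 63]]
back [0.5103 0.2909] tip [0.5093 0.1738] L 0.1171 ang -0.009 lat 0.0004 along 0.0801
10.6917
```

```bash
python3 - <<'E'
from est import *
move_pose([.510,.33,.08],Q);move_straight([.510,.33,.008],rate=.1)
move_straight([.510,.245,.008],rate=.05);move_straight([.5095,.228,.008],rate=.04);dwell(.1)
s=observe();print(s["ee_pos"],s["ft_force"],s["clock"])
f=grab_frame("side");c=f["color"][200:340,120:300];cv2.imwrite("pics/s1.png",cv2.resize(c[:,:,::-1],None,fx=4,fy=4))
E
```

```text
[0.50951507 0.22805346 0.00799173] [-0.87444873  0.26890451 -0.47351322] 15.0167
```

View pics/s1.png

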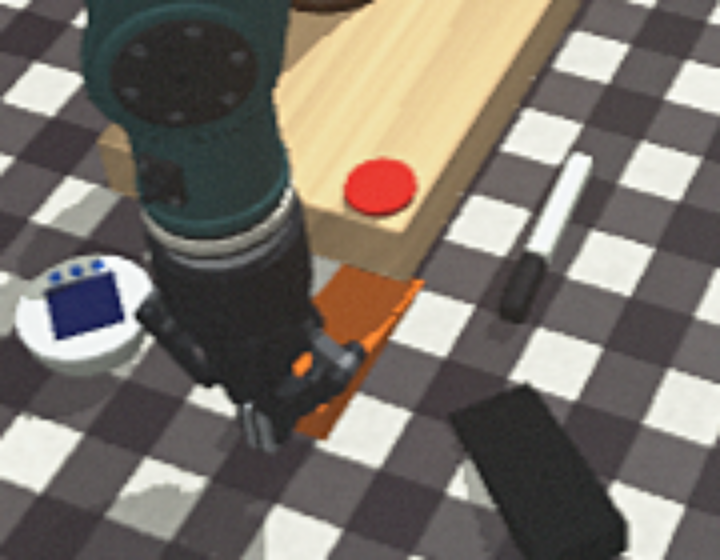

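The wedge is straight, with its tip just going under the stand edge at (340-410,270). Its near flank lines up with the stand corner, so it is centred below the pad at (380,185). Next I'll push in small steps and watch the force.

```bash
python3 - <<'E'
from est import *
def F():
    v=[]
    for _ in range(5): dwell(.03);v.append(observe()["ft_force"])
    return np.mean(v,0)
f0=None
ys=[.217,.212]+list(np.arange(.209,.168,-.0025))
base=[]
for y in ys:
    hit=move_straight([.5095,y,.008],rate=.025,until_force=4);g=F()
    print(round(y,4),observe()["ee_pos"][1].round(4),g.round(2),hit)
    base.append(g[1])
    if hit or g[1]-np.median(base[:3])>2:break
print(observe()["clock"])
f=grab_frame("side");c=f["color"][200:340,120:300];cv2.imwrite("pics/s2.png",cv2.resize(c[:,:,::-1],None,fx=4,fy=4))
o,r=masks(f);print([(a,c.round(1),ray(f,[c],.072).round(4)) for a,c,m in blobs(r) if c[1]>200])
E
```

```text
0.217 0.2171 [-0.25  0.4   0.16] False
0.212 0.212 [ 0.29 -0.35 -0.17] False
0.209 0.2089 [-0.38  0.24  0.13] False
0.2065 0.2064 [0.13 0.08 0.26] False
0.204 0.2039 [ 0.16  0.33 -0.17] False
0.2015 0.2014 [ 0.15 -0.41 -0.09] False
0.199 0.1989 [ 0.12 -0.15  0.13] False
0.1965 0.1964 [0.22 0.08 0.17] False
0.194 0.1947 [ 0.05  2.61 -0.68] False
19.275
[(np.int32(185), array([214.5, 246.2]), array([[0.5062, 0.0941, 0.072 ]]))]
```

```bash
python3 - <<'E'
from est import *
def F():
    v=[]
    for _ in range(5): dwell(.04);v.append(observe()["ft_force"])
    return np.mean(v,0)
move_straight([.5095,.22,.008],rate=.06);move_straight([.5095,.22,.12],rate=.15)
move_pose([.5085,.094,.10],Q);dwell(.2);b=F();print("base",b.round(2))
move_straight([.5085,.094,.078],rate=.05)
hit=move_straight([.5085,.094,.062],rate=.015,until_force=9)
s=observe();print(hit,s["ee_pos"].round(4),(F()-b).round(2))
dwell(.5);print((F()-b).round(2),observe()["ee_pos"].round(4),observe()["clock"])
for n in("side","scene"):
    f=grab_frame(n);y,x=(200,120) if n=="side" else (140,230)
    c=f["color"][y:y+140,x:x+180];cv2.imwrite(f"pics/{n}3.png",cv2.resize(c[:,:,::-1],None,fx=4,fy=4))
E
```

```text
base [ 0.07 -0.05  0.05]
True [0.5086 0.0941 0.0717] [-0.17  0.12  6.15]
[-0.74 -0.17  5.59] [0.5086 0.0941 0.0717] 23.8917
```

View pics/side3.png

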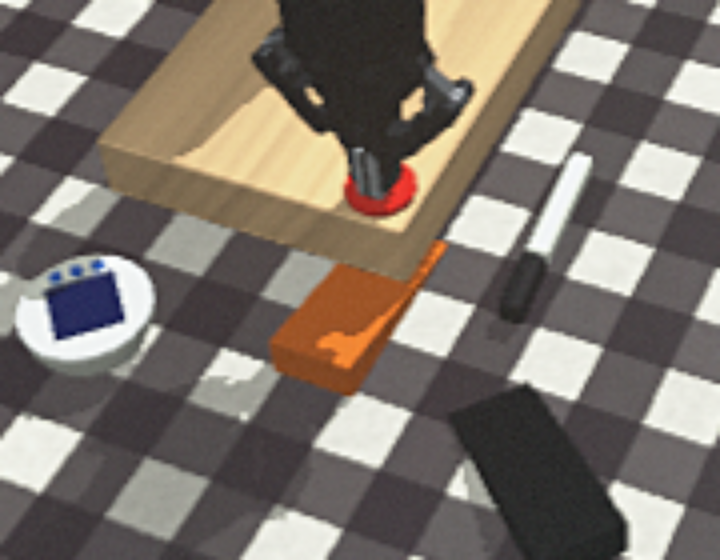

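Fingertips are on the pad at (380,185) and the wedge is straight under the corner. The pad sits at 71.7 mm, so it has not sunk. The press is only about 6 N, so I'll raise it to around 12 N.

```bash
python3 - <<'E'
from est import *
def F():
    v=[]
    for _ in range(6): dwell(.04);v.append(observe()["ft_force"])
    return np.mean(v,0)
z=.0713
while z>.066:
    move_straight([.5086,.0941,z],rate=.01);dwell(.15);g=F();print(round(z,4),observe()["ee_pos"].round(4),g.round(2))
    if g[2]>11:break
    z-=.0004
dwell(.8);print(F().round(2),observe()["ee_pos"].round(4),observe()["clock"])
f=grab_frame("side");c=f["color"][200:340,120:300];cv2.imwrite("pics/s4.png",cv2.resize(c[:,:,::-1],None,fx=4,fy=4))
E
```

```text
0.0713 [0.5086 0.0941 0.0716] [-0.98 -0.22  5.56]
0.0709 [0.5086 0.0941 0.0715] [-1.85 -0.15  8.87]
0.0705 [0.5085 0.0941 0.0714] [-2.36 -0.35 11.42]
[-1.87 -0.4  11.11] [0.5086 0.0941 0.0713] 26.9917
```

The press holds steady at about 11 N. The pad yields only a few tenths of a millimetre, so the stand no longer rocks. Handing in.

```bash
python3 -c "
from bench import *
print(observe()['ft_force']);print(finish_job())"
```

```text
[-2.52577004 -0.87536357 11.3395331 ]
the job is handed in; nothing more can be done
None
```

The orange wedge is snug under the short foot, and I handed the job in with the closed fingertips still pressing the red pad at about 11 N. `finish_job()` gives no verdict, so I can't confirm that it passed.

- **Aligning the wedge:** it started about 28 mm off the line to the foot. I turned it with two light pushes near its tip, after which the measured offset was about 0.4 mm.
- **Pushing it in:** I pushed from the back until the force rose from about 0 to 2.6 N. The foot then sits roughly 30 mm from the tip. The pad's position in the side view did not change, so the stand had not visibly moved.
- **Pressing the pad:** contact was at 71.7 mm. It sank only to 71.3 mm at about 11 N, where an unsupported foot would have let it drop 6–12 mm. The force held steady for a second.
- **Other objects:** the last picture I viewed was at about 6 N. It showed the light and the marker in place and the wedge lying straight. I did not measure the bottle and the spare jar again, but the arm did not go near them.
- **Checks that fell short:**
  - The first press stopped at about 6 N instead of the 9 N I asked for, so I increased it in small steps.
  - There was also a sideways force of about 2 N on the pad at the end.
  - I did not measure the stand's tilt or the load on the wedge directly. I judged both from the pad's height and the press force.

The clock read about 27 s of the 45 s allowed.

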